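Right the glue bottle and lift the caddy

ROBOT

A 6-joint arm with a two-finger parallel gripper is mounted at the origin on the work surface. World frame = base frame: x ahead of the robot, y to its left, z up, the work surface at z = 0. Lengths are in m, angles in degrees, forces in N, time in s.
With the tool pointing down it reaches from about 0.375 to 0.9 m from the base axis. Payload 3.1 kg.
Tool frame: the origin (TCP) lies between the finger pads; the fingertips stand 11 mm ahead of it and the grasp point (between the pads) lies 8 mm behind it; z points along the fingers, y is the line along which they close (so a half turn about z gives the same grasp; the last joint's range is limited). The gripper opens to 87 mm and grips with 3 to 60 N. Pads are 19 mm wide; open, the fingers measure 117 mm over their backs; the gripper's body (75 mm by 190 mm) begins 51 mm behind the grasp point.
Start: joints at [54.861, 30.224, 82.088, -0, 67.689, -10.227], TCP at [0.263, 0.567, 0.234] pointing down, gripper open.
Joint ranges: [-176.69, 176.69], [-43.24, 126.21], [12.49, 139.97], [-82, 262], [0, 151.66], [-163.58, 163.58]. Speed limits (degrees/s): [159.86, 159.86, 180, 180, 180, 180].

INTERFACE

Orientations are given as a 3x3 rotation matrix whose columns are the frame's x, y, z axes.
In Python, from rig import bot gives the robot as it stands.
- The arm moves only by the tool apply_moves, never from a script. Its argument "steps" is a list that holds one entry, the list of rows, each a list of 7 numbers: the shift along the tool's x, y, z in cm, then the turn, a rotation vector about the tool's x, y, z in degrees, then the gripper command: -1 is shut, 1 is fully open, values between are in proportion. In form: [[[dx, dy, dz, rx, ry, rz, jaw], ...]]. A call has 1 to 20 rows; each row is the pose to reach, as a shift and turn from the pose commanded when the call began, along the tool's axes at that moment; what a row does not reach only later rows make up. A row lasts 1/8 s, in which the tool goes at most 62.5 mm and 10.7 degrees, less where a joint would pass 70% of its speed; a pose out of reach is approached as far as the arm can. A call with a gripper value outside its range is refused whole. The fingers move at their own pace and stop on an object; the grip force is fixed at half the most. Time passes only in rows, so rows that repeat a pose let the fingers close. It gives the time, the measured TCP pose, the force, the opening and the grip force at its end, in the units of the state.
- bot.read_state(): the state, without advancing time (a new reading comes with each control period).
- bot.capture(name): name is "side" or "top"; returns the picture (480x640x3 uint8, blue, green, red); there is no depth.
- bot.camera_model(name): a dict with "intrinsics" (3x3 intrinsics, pixels), "R" (3x3) and "t" (3): a world point X has camera coordinates R X + t. Camera axes: x right, y down, z forward; pixel columns grow to the right and rows downward; lengths in m; the calibration is good to about 2 mm. A picture is of the moment at which its call begins. camera_model takes no time and is no camera call.
- bot.hand_in(): hands the job in; it is judged then, once.
The state is a dict: "time_s": time; "joint_positions": joint angles; "qvel": joint speeds; "tau": joint torques, N m; "position": TCP position; "tcp_rot": TCP orientation; "force": force on the tool from outside, world axes, zero at the start; "moment": the same for the moment, N m; "opening": opening from 0.0 (shut) to 1.0 (fully open); "grasp_force": force on a finger pad.
Only numpy, scipy, OpenCV 4.12 (cv2) and the standard library are available. Lean on these libraries where they do the work, as an engineer would, in place of code of your own. Each camera call takes 0.05 s, during which the arm holds its last target. There are 200 camera calls.

TASK

One of the four glue bottles in the plywood caddy has tipped over and leans out over the caddy's low wall: first stand it upright in the caddy's lane and let go of it, with the caddy still on the bench. Then lift the caddy by the upright wooden grip board in its middle to about 12 cm above the bench and finish while holding it there, steady and level, with all four bottles standing upright in it. Do not tip the caddy or disturb the hammer, the tin or the curved plywood template lying nearby.

Things in the scene. Friction and masses are not known exactly. Their poses are not given: they have to be found in the camera images.
- caddy: Loose open plywood caddy, 72 mm (x) by 376 mm (y), 0.6 to 0.8 kg loaded. Origin: centre of its underside; x roughly away from the robot, y along the lane, z up. Floor 10 mm thick. Walls 8 mm thick; tops above the underside: +x wall 32 mm, -x wall 50 mm, end walls 42 mm.
- caddy_lane (a point): Middle of the lane's floor, 10 mm above the caddy's underside; axes as the caddy's. The lane is 56 mm wide (x) and 360 mm long (y), without dividers. Bottle places are at y = -142, -78, +78 and +142 mm (one bottle each, 5 mm to the -x side of the middle); which of them has the tipped bottle varies.
- caddy_handle (a point): Middle of the top edge of the caddy's upright wooden grip board (12 mm thick along x, 50 mm wide along y, fixed in the middle of the lane), 140 mm above the caddy's underside; axes as the caddy's.
- tipped_bottle: Square white bottle, round black cap: body 38 x 38 mm, 80 mm tall, shoulder to 88 mm, cap 26 mm in diameter from 88 to 115 mm. 60 to 100 g, rigid. Origin: centre of its underside; z towards the cap. At the start its foot is in the lane and it leans about 40 degrees from upright towards the caddy's +x side (away from the robot), resting on the low wall.
- bottle_a: Square white bottle, round black cap: body 38 x 38 mm, 80 mm tall, shoulder to 88 mm, cap 26 mm in diameter from 88 to 115 mm. 60 to 100 g, rigid. Origin: centre of its underside; z towards the cap. It stands upright in the caddy.
- bottle_b: Square white bottle, round black cap: body 38 x 38 mm, 80 mm tall, shoulder to 88 mm, cap 26 mm in diameter from 88 to 115 mm. 60 to 100 g, rigid. Origin: centre of its underside; z towards the cap. It stands upright in the caddy.
- bottle_c: Square white bottle, round black cap: body 38 x 38 mm, 80 mm tall, shoulder to 88 mm, cap 26 mm in diameter from 88 to 115 mm. 60 to 100 g, rigid. Origin: centre of its underside; z towards the cap. It stands upright in the caddy.
- hammer: Bystander: hammer lying on the bench to the robot's right, 0.45 kg, its handle towards the robot, about 0.26 m long; origin under the middle of its length. Leave alone.
- tin: Bystander: round closed tin, 84 mm in diameter, 65 mm tall, to the robot's left; origin at the centre of its underside. Leave alone.
- template: Bystander: flat curved plywood template, 8 mm thick, about 80 by 270 mm, lying on the bench beyond the caddy; origin at its underside. Leave alone.
There are look-alikes about, which are no part of the job. What is shaped like the tipped_bottle but purple or turquoise is not meant.

How it is judged (in metres and radians):
On the way:
1. the tipped bottle stands upright in the caddy's lane, let go, with the caddy still on the bench (angle between tipped_bottle's own z axis and vertical below 0.15 rad and x of tipped_bottle in the frame of caddy between -0.013 and 0.013 m and y of tipped_bottle in the frame of caddy between -0.175 and 0.175 m and z of tipped_bottle in the frame of caddy between 0.004 and 0.016 m and contact force between the fingers and tipped_bottle below 0.1 N and height (world z) of caddy below 0.01 m and linear speed of tipped_bottle below 0.03 m/s), for 0.2 s.
At the end, for the whole second after the job is handed in: The gripper still holds the caddy: its underside is 70 to 220 mm above the bench, level within 0.10 rad (6 degrees), at rest (below 0.03 m/s and 0.15 rad/s), carried by the fingers alone, and all four bottles stand on its floor in the lane, upright within 0.15 rad (height (world z) of caddy between 0.07 and 0.22 m and angle between caddy's own z axis and vertical below 0.1 rad and linear speed of caddy below 0.03 m/s and angular speed of caddy below 0.15 rad/s and contact force between the fingers and caddy above 2 N and angle between each of tipped_bottle, bottle_a, bottle_b, bottle_c's own z axis and vertical below 0.15 rad and x of tipped_bottle in the frame of caddy between -0.013 and 0.013 m and y of tipped_bottle in the frame of caddy between -0.175 and 0.175 m and z of tipped_bottle in the frame of caddy between 0.004 and 0.016 m and x of bottle_a in the frame of caddy between -0.013 and 0.013 m and y of bottle_a in the frame of caddy between -0.175 and 0.175 m and z of bottle_a in the frame of caddy between 0.004 and 0.016 m and x of bottle_b in the frame of caddy between -0.013 and 0.013 m and y of bottle_b in the frame of caddy between -0.175 and 0.175 m and z of bottle_b in the frame of caddy between 0.004 and 0.016 m and x of bottle_c in the frame of caddy between -0.013 and 0.013 m and y of bottle_c in the frame of caddy between -0.175 and 0.175 m and z of bottle_c in the frame of caddy between 0.004 and 0.016 m and contact force between caddy and hammer below 0.1 N and contact force between caddy and tin below 0.1 N and contact force between caddy and template below 0.1 N); the arm keeps its last pose, push and grip.
It fails at once if the caddy is tipped more than 0.3 rad (angle between caddy's own z axis and vertical above 0.3 rad).
It fails at once if the hammer, tin or template is moved more than 30 mm (distance of any of hammer, tin, template from where it was at the start of the episode above 0.03 m).
It also fails if it takes over 51 s, if anything falls off the work surface, if the arm or the gripper's body presses on something with over 40 N, if the wrist force passes 120 N, or if a joint passes its speed limit or range.

## Working session

There is one attempt and no reset: what is moved stays moved. The work goes in short steps, Python scripts to look and compute and a tool call to move; the robot and the scene stay as the last step left them, time stands still between calls to the robot, and variables do not carry over. Pictures are saved under pics/ and viewed, at most 10 in all, crops included, and the job is handed in when it is done.

Besides the shell and the picture viewer there is one more tool, called after "Call:" as name(argument=value, ...), one argument or row to a line, values as JSON. apply_moves: Moves the arm, as the interface text tells. Its arguments: {"type":"object","properties":{"steps":{"type":"array","items":{"type":"array","items":{"type":"array","items":{"type":"number"}}}}},"required":["steps"]}

```bash
mkdir -p pics; ls
python3 - <<'E'
from rig import bot
import cv2
for n in("side","top"):
    cv2.imwrite(f"pics/{n}0.png",bot.capture(n)); print(bot.camera_model(n))
print(bot.read_state())
E
```

```text
pics
{'intrinsics': array([[486.93688371,   0.        , 322.32895547],
       [  0.        , 486.93688371, 238.84241496],
       [  0.        ,   0.        ,   1.        ]]), 'R': array([[ 0.7447816 , -0.66722082, -0.0108052 ],
       [-0.44070726, -0.4796495 , -0.75875784],
       [ 0.50107632,  0.56987081, -0.65128318]]), 't': array([-0.42723523,  0.33362787,  0.95118893])}
{'intrinsics': array([[466.88892788,   0.        , 317.61567163],
       [  0.        , 466.88892788, 244.72372627],
       [  0.        ,   0.        ,   1.        ]]), 'R': array([[-9.70959473e-04, -9.99986459e-01,  5.11254602e-03],
       [-9.77159933e-01, -1.37661629e-04, -2.12505170e-01],
       [ 2.12502996e-01, -5.20210903e-03, -9.77146568e-01]]), 't': array([-0.01072206,  0.57979719,  1.16405881])}
{'time_s': 0.1, 'joint_positions': array([ 5.48608960e+01,  3.02708356e+01,  8.21491658e+01,  9.40479370e-05,
        6.76881873e+01, -1.02302877e+01]), 'qvel': array([ 0.04734945, -0.03393718, -0.18090263, -0.02390825, -0.04659362,
        0.03512797]), 'tau': array([ 2.65312201e-04, -4.40985811e+01, -1.77150321e+01,  6.34965277e-02,
        5.34286292e-02, -5.58711690e-05]), 'position': array([0.26286826, 0.56633687, 0.23269885]), 'tcp_rot': array([[-9.06978771e-01,  4.21174934e-01, -1.08804833e-03],
       [ 4.21176205e-01,  9.06977520e-01, -1.54325401e-03],
       [ 3.36855467e-04, -1.85795869e-03, -9.99998217e-01]]), 'force': array([0.39682065, 0.30025457, 0.33104976]), 'moment': array([-0.02414165,  0.01370217, -0.05269692]), 'grasp_force': 0.0, 'opening': 1.000669549791759}
```

View pics/top0.png

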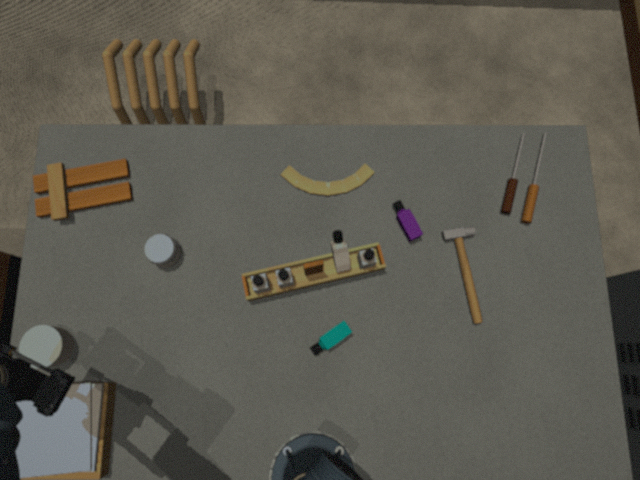

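View pics/side0.png

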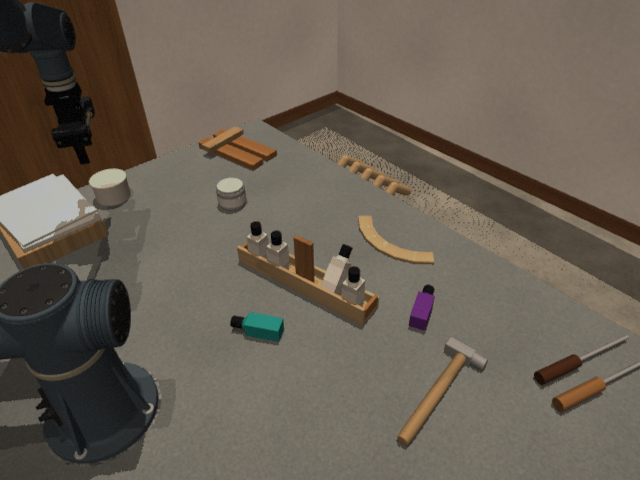

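Top view: the candidates are the upright white bottles at (260,281), (284,275) and (368,256), the turquoise one at (332,338), the purple one at (408,220), and the leaning white one at (340,250). I choose the leaning white one, at the y=-78 place. Next is a close crop to check it.

Run:
```python
import cv2,numpy as np
t=cv2.imread("pics/top0.png")[222:308,235:395]; s=cv2.imread("pics/side0.png")[210:330,228:388]
a=cv2.resize(t,None,fx=5,fy=5,interpolation=cv2.INTER_CUBIC)
cv2.imwrite("pics/c1.png",np.clip(a*1.6,0,255).astype('uint8'))
b=cv2.resize(s,None,fx=5,fy=5,interpolation=cv2.INTER_CUBIC)
cv2.imwrite("pics/c2.png",np.clip(b*1.3,0,255).astype('uint8'))
```

```text
(no output)
```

View pics/c1.png

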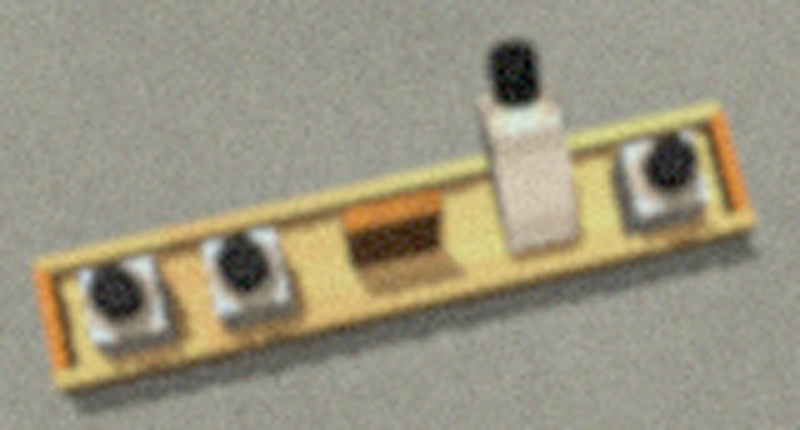

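View pics/c2.png

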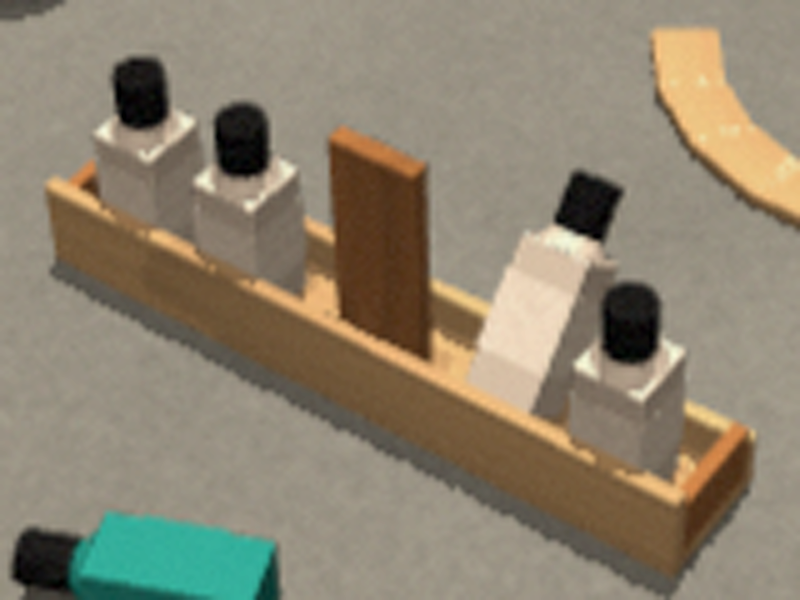

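The crops confirm it: the white leaning bottle is in the second place from the -y end, cap at crop 1 (514,70) and crop 2 (590,205). The other three white bottles stand upright. Now I'll fit the caddy pose from both views.

```bash
cat > h.py <<'E'
import numpy as np
from rig import bot
from scipy.optimize import least_squares
C={n:bot.camera_model(n) for n in("side","top")}
def proj(n,X):
    c=C[n]; p=c["intrinsics"]@(c["R"]@np.asarray(X)+c["t"]); return p[:2]/p[2]
def world(p,X):
    c,s=np.cos(p[2]),np.sin(p[2]); return [p[0]+c*X[0]-s*X[1],p[1]+s*X[0]+c*X[1],X[2]]
E
python3 - <<'E'
from h import *
off={"top":(235,222),"side":(228,210)}
cp=lambda n,u,v:np.array([(u+.5)/5-.5+off[n][0],(v+.5)/5-.5+off[n][1]])
O=[("top",(65,388),(-.036,.188,.050)),("top",(718,104),(.036,-.188,.032)),("top",(752,224),(-.036,-.188,.050)),("top",(35,262),(.036,.188,.034)),
("top",(394,213),(0,0,.14)),("side",(48,183),(-.036,.188,.05)),("side",(685,498),(-.036,-.188,.05)),("side",(379,150),(0,0,.14))]
f=lambda p:np.concatenate([proj(n,world(p,X))-cp(n,*u) for n,u,X in O])
r=least_squares(f,[.5,0,.2],loss="soft_l1"); print(r.x,np.degrees(r.x[2])); print(f(r.x).reshape(-1,2).round(1).tolist())
cap=[("top",(514,70)),("side",(589,205))]
q=least_squares(lambda X:np.concatenate([proj(n,X)-cp(n,*u) for n,u in cap]),[.55,-.1,.1]); print("cap centre",q.x,q.cost)
c,s=np.cos(r.x[2]),np.sin(r.x[2]); d=q.x[:2]-r.x[:2]; print("caddy frame",c*d[0]+s*d[1],-s*d[0]+c*d[1])
E
```

```text
[ 0.51614333 -0.00091492  0.23509474] 13.469936406496396
[[-1.3, 0.4], [0.3, -0.8], [1.5, -0.3], [0.1, -0.3], [0.3, -0.7], [-0.6, 0.4], [-0.8, 0.7], [-0.1, -0.6]]
cap centre [ 0.59526598 -0.06083101  0.09613568] 0.2379104616866858
caddy frame 0.06298960382103447 -0.07669838180132112
```

Call:
apply_moves(
  steps=[
    [[-2, -1.3, 0, 0, 0, 2, -1], [-6, -3.9, 0, 0, 0, 5, -1], [-11, -7.2, 0, 0, 0, 9, -1], [-16, -10.5, 0, 0, 0, 14, -1], [-21, -13.7, 0, 0, 0, 18, -1], [-26, -17, 0, 0, 0, 22, -1], [-31, -20.3, 0, 0, 0, 27, -1], [-36, -23.5, 0, 0, 0, 31, -1], [-41, -26.8, 0, 0, 0, 35, -1], [-46, -30.1, 0, 0, 0, 39, -1], [-51, -33.4, 0, 0, 0, 43.5, -1], [-55.5, -36.3, 0, 0, 0, 47.5, -1], [-58.6, -38.3, 0, 0, 0, 50.2, -1], [-60.2, -39.4, 0, 0, 0, 51.4, -1], [-60.6, -39.6, 0, 0, 0, 51.6, -1], [-60.6, -39.6, 0, 0, 0, 51.6, -1]],
  ],
)

```text
time_s: 2.1
position: [0.6451, -0.0467, 0.2334]
tcp_rot: [[-0.234, 0.972, -0.001], [0.972, 0.234, 0.001], [0.001, -0.001, -1.0]]
force: [-0.4, -0.2, 0.0]
opening: 0.005
grasp_force: 0.0
```

```bash
cat > st.py <<'E'
from h import *
s=bot.read_state(); P=np.array([.5161,-.0009,.2351])
d=s["position"][:2]-P[:2]; c,n=np.cos(P[2]),np.sin(P[2])
print("t",s["time_s"],"caddy xyz",(c*d[0]+n*d[1]).round(4),(-n*d[0]+c*d[1]).round(4),s["position"][2].round(4),
"yaw y",np.degrees(np.arctan2(s["tcp_rot"][1,1],s["tcp_rot"][0,1])).round(2),"zax",s["tcp_rot"][:,2].round(3),s["opening"],s["grasp_force"],s["force"].round(2))
E
python3 st.py
```

```text
t 2.1 caddy xyz 0.1148 -0.0746 0.2334 yaw y 13.53 zax [-0.001  0.001 -1.   ] 0.004622875471969272 0.0 [-0.41 -0.19  0.05]
```

Call:
apply_moves(
  steps=[
    [[-0.2, 0, 2, 0, 0, 0, -1], [-0.3, 0, 6, 0, 0, 0, -1], [-0.3, 0, 10, 0, 0, 0, -1], [-0.3, 0, 13, 0, 0, 0, -1], [-0.3, 0, 14.8, 0, 0, 0, -1], [-0.3, 0, 15.2, 0, 0, 0, -1], [-0.3, -0.5, 15.2, 0, 0, 0, -1], [-0.3, -1.1, 15.2, 0, 0, 0, -1], [-0.3, -1.7, 15.2, 0, 0, 0, -1], [-0.3, -2.3, 15.2, 0, 0, 0, -1], [-0.3, -2.9, 15.2, 0, 0, 0, -1], [-0.3, -3.5, 15.2, 0, 0, 0, -1], [-0.3, -4.1, 15.2, 0, 0, 0, -1], [-0.3, -4.7, 15.2, 0, 0, 0, -1], [-0.3, -5.3, 15.2, 0, 0, 0, -1], [-0.3, -5.8, 15.2, 0, 0, 0, -1], [-0.3, -6.3, 15.2, 0, 0, 0, -1], [-0.3, -6.8, 15.2, 0, 0, 0, -1], [-0.3, -7.2, 15.2, 0, 0, 0, -1], [-0.3, -7.2, 15.2, 0, 0, 0, -1]],
  ],
)

```text
time_s: 4.6
position: [0.5764, -0.0673, 0.0815]
tcp_rot: [[-0.233, 0.972, -0.0], [0.972, 0.233, 0.0], [0.0, -0.0, -1.0]]
force: [0.1, 0.5, 0.6]
opening: 0.004
grasp_force: 0.0
```

```bash
python3 st.py
python3 - <<'E'
from rig import bot
import cv2,numpy as np
def z(n,y0,y1,x0,x1,f): return np.clip(cv2.resize(bot.capture(n)[y0:y1,x0:x1],None,fx=f,fy=f,interpolation=cv2.INTER_CUBIC)*1.3,0,255).astype('uint8')
cv2.imwrite("pics/p3.png",z("side",180,330,228,428,4))
E
```

```text
t 4.6 caddy xyz 0.0431 -0.0786 0.0815 yaw y 13.48 zax [-0.  0. -1.] 0.003610357711030805 0.0 [0.08 0.5  0.56]
```

View pics/p3.png

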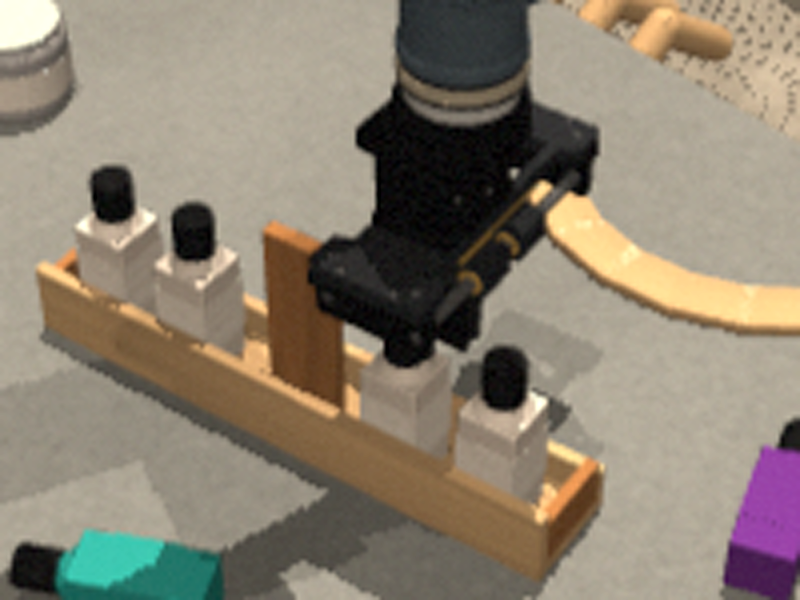

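The bottle at (405,400) looks upright already. I'll back off toward +x, rise and check.

Call:
apply_moves(
  steps=[
    [[0, 1, 0, 0, 0, 0, -1], [0, 3, 0, 0, 0, 0, -1], [0, 5, 0, 0, 0, 0, -1], [0, 6.5, 0, 0, 0, 0, -1], [0, 7, -2, 0, 0, 0, -0.5], [0, 7, -6, 0, 0, 0, 0], [0, 7, -11, 0, 0, 0, 0.5], [0, 7, -15, 0, 0, 0, 1], [0, 7, -17, 0, 0, 0, 1], [0, 7, -17, 0, 0, 0, 1]],
  ],
)

```text
time_s: 5.9
position: [0.6466, -0.051, 0.2538]
tcp_rot: [[-0.234, 0.972, 0.005], [0.972, 0.234, -0.001], [-0.002, 0.005, -1.0]]
force: [0.4, 1.1, -0.4]
opening: 0.598
grasp_force: 0.0
```

```bash
python3 st.py
python3 - <<'E'
from rig import bot
import cv2,numpy as np
def z(n,y0,y1,x0,x1,f): return np.clip(cv2.resize(bot.capture(n)[y0:y1,x0:x1],None,fx=f,fy=f,interpolation=cv2.INTER_CUBIC)*1.4,0,255).astype('uint8')
a=z("side",210,300,228,388,4); b=z("top",232,302,235,395,4)
a=z("side",215,325,228,388,3.5) 
b=z("top",226,306,235,395,3.5)
im=np.vstack([a[:,:560],b[:,:560]])[:600]; print(im.shape,a.shape)
cv2.imwrite("pics/p4.png",im)
E
```

```text
t 5.9 caddy xyz 0.1153 -0.0791 0.2538 yaw y 13.51 zax [ 0.005 -0.001 -1.   ] 0.5982049476170647 0.0 [ 0.45  1.06 -0.41]
(600, 560, 3) (385, 560, 3)
```

View pics/p4.png

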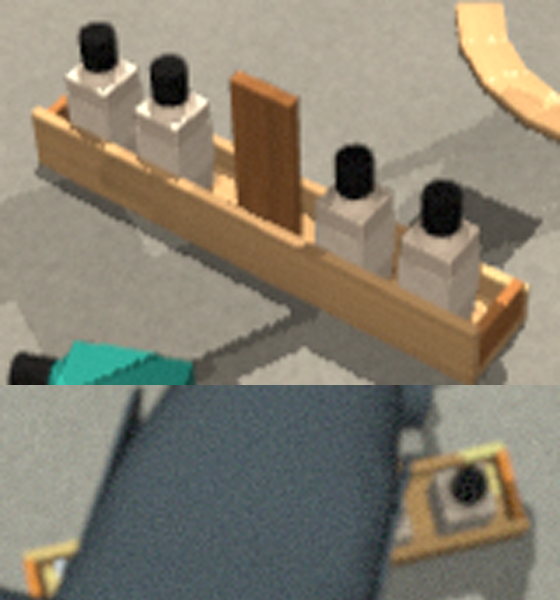

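All four stand upright and the caddy hasn't moved: the handle top is still at full-image pixel (304,240). Now I'll move over the handle, come down and grip.

Call:
apply_moves(
  steps=[
    [[1, -1.5, 0, 0, 0, 0, 1], [3, -4.5, 0, 0, 0, 0, 1], [5, -7.5, 0, 0, 0, 0, 1], [7, -10.2, 0, 0, 0, 0, 1], [7.8, -11.3, 0, 0, 0, 0, 1], [7.9, -11.5, 0, 0, 0, 0, 1], [7.9, -11.5, 2, 0, 0, 0, 1], [7.9, -11.5, 6, 0, 0, 0, 1], [7.9, -11.5, 10, 0, 0, 0, 1], [7.9, -11.5, 13, 0, 0, 0, 1], [7.9, -11.5, 15, 0, 0, 0, 1], [7.9, -11.5, 15.7, 0, 0, 0, 1], [7.9, -11.5, 15.7, 0, 0, 0, 1]],
  ],
)

```text
time_s: 7.72
position: [0.5154, -0.0013, 0.0942]
tcp_rot: [[-0.233, 0.972, 0.0], [0.972, 0.233, -0.0], [-0.0, 0.0, -1.0]]
force: [0.2, 0.7, -0.5]
opening: 1.003
grasp_force: 0.0
```

```bash
python3 st.py
python3 - <<'E'
from rig import bot
import cv2,numpy as np
a=bot.capture("side")[180:330,218:418]
cv2.imwrite("pics/p5.png",np.clip(cv2.resize(a,None,fx=4,fy=4,interpolation=cv2.INTER_CUBIC)*1.4,0,255).astype('uint8'))
E
```

```text
t 7.725 caddy xyz -0.0008 -0.0003 0.0942 yaw y 13.47 zax [ 0. -0. -1.] 1.0027440979829045 0.0 [ 0.18  0.74 -0.5 ]
```

View pics/p5.png

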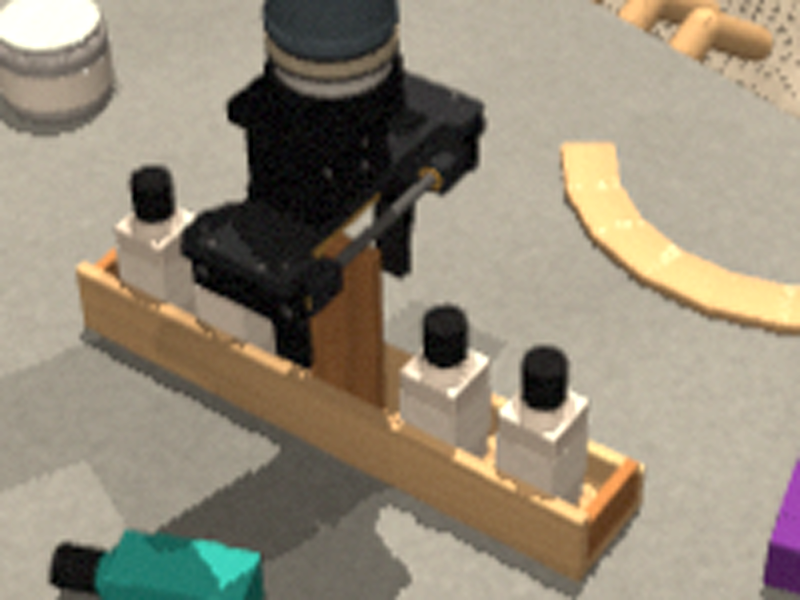

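The open fingers straddle the grip board at (350,320), and the bottles are clear. Close now.

Call:
apply_moves(
  steps=[
    [[0, 0, 0, 0, 0, 0, 0.5], [0, 0, 0, 0, 0, 0, 0], [0, 0, 0, 0, 0, 0, -0.3], [0, 0, 0, 0, 0, 0, -0.5], [0, 0, 0, 0, 0, 0, -0.7], [0, 0, 0, 0, 0, 0, -0.9], [0, 0, 0, 0, 0, 0, -1], [0, 0, 0, 0, 0, 0, -1], [0, 0, 0, 0, 0, 0, -1], [0, 0, 0, 0, 0, 0, -1], [0, 0, 0, 0, 0, 0, -1], [0, 0, 0, 0, 0, 0, -1]],
  ],
)

```text
time_s: 9.28
position: [0.5145, -0.001, 0.0944]
tcp_rot: [[-0.233, 0.972, -0.0], [0.972, 0.233, -0.0], [-0.0, -0.0, -1.0]]
force: [0.4, -0.4, -1.6]
opening: 0.134
grasp_force: 30.0
```

Call:
apply_moves(
  steps=[
    [[0, 0, -0.1, 0, 0, 0, -1], [0, 0, -0.3, 0, 0, 0, -1], [0, 0, -0.6, 0, 0, 0, -1], [0, 0, -1, 0, 0, 0, -1], [0, 0, -1.5, 0, 0, 0, -1], [0, 0, -2, 0, 0, 0, -1], [0, 0, -2, 0, 0, 0, -1], [0, 0, -2, 0, 0, 0, -1]],
  ],
)

```text
time_s: 10.28
position: [0.5144, -0.001, 0.1146]
tcp_rot: [[-0.233, 0.972, -0.0], [0.972, 0.233, -0.0], [0.0, -0.0, -1.0]]
force: [0.2, -0.5, -6.3]
opening: 0.136
grasp_force: 30.0
```

```bash
python3 st.py
python3 - <<'E'
from rig import bot
import cv2,numpy as np
print(bot.read_state()["moment"])
a=bot.capture("side")[180:330,218:418]
cv2.imwrite("pics/p6.png",np.clip(cv2.resize(a,None,fx=4,fy=4,interpolation=cv2.INTER_CUBIC)*1.4,0,255).astype('uint8'))
E
```

```text
t 10.275 caddy xyz -0.0016 0.0003 0.1146 yaw y 13.49 zax [-0. -0. -1.] 0.13627875937499065 29.99213195638731 [ 0.16 -0.48 -6.27]
[-0.05727507  0.00330229 -0.00442893]
```

View pics/p6.png

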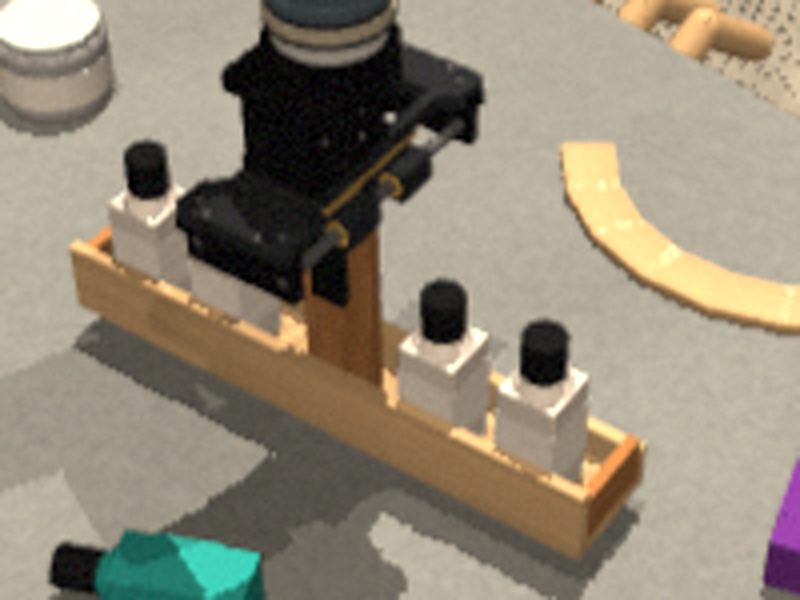

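The caddy is clear of the bench: its weight is 6.3 N, it hangs level, and all four bottles stand. On up another 10 cm.

Call:
apply_moves(
  steps=[
    [[0, 0, -0.2, 0, 0, 0, -1], [0, 0, -0.6, 0, 0, 0, -1], [0, 0, -1.2, 0, 0, 0, -1], [0, 0, -2, 0, 0, 0, -1], [0, 0, -2.9, 0, 0, 0, -1], [0, 0, -3.8, 0, 0, 0, -1], [0, 0, -4.7, 0, 0, 0, -1], [0, 0, -5.6, 0, 0, 0, -1], [0, 0, -6.5, 0, 0, 0, -1], [0, 0, -7.4, 0, 0, 0, -1], [0, 0, -8.3, 0, 0, 0, -1], [0, 0, -9, 0, 0, 0, -1], [0, 0, -9.5, 0, 0, 0, -1], [0, 0, -9.8, 0, 0, 0, -1], [0, 0, -10, 0, 0, 0, -1], [0, 0, -10, 0, 0, 0, -1], [0, 0, -10, 0, 0, 0, -1], [0, 0, -10, 0, 0, 0, -1], [0, 0, -10, 0, 0, 0, -1], [0, 0, -10, 0, 0, 0, -1]],
  ],
)

```text
time_s: 12.82
position: [0.5145, -0.0009, 0.2145]
tcp_rot: [[-0.233, 0.972, -0.0], [0.972, 0.233, 0.0], [0.0, -0.0, -1.0]]
force: [-1.1, 0.6, -6.3]
opening: 0.133
grasp_force: 30.0
```

```bash
python3 st.py
python3 - <<'E'
from h import *
import cv2
for k in((-.036,.188,.05),(-.036,-.188,.05),(.036,-.188,.042)): 
    X=world([.5152,-.0009,.2351],k); X[2]+=.120; print(((proj("side",X)-[208,140])*4).round())
a=bot.capture("side")[140:290,208:408]
cv2.imwrite("pics/p7.png",np.clip(cv2.resize(a,None,fx=4,fy=4,interpolation=cv2.INTER_CUBIC)*1.4,0,255).astype('uint8'))
E
```

```text
t 12.825 caddy xyz -0.0015 0.0003 0.2145 yaw y 13.49 zax [-0.  0. -1.] 0.13252327817145002 29.992234816309065 [-1.09  0.58 -6.28]
[ 88. 276.]
[633. 524.]
[701. 457.]
```

View pics/p7.png

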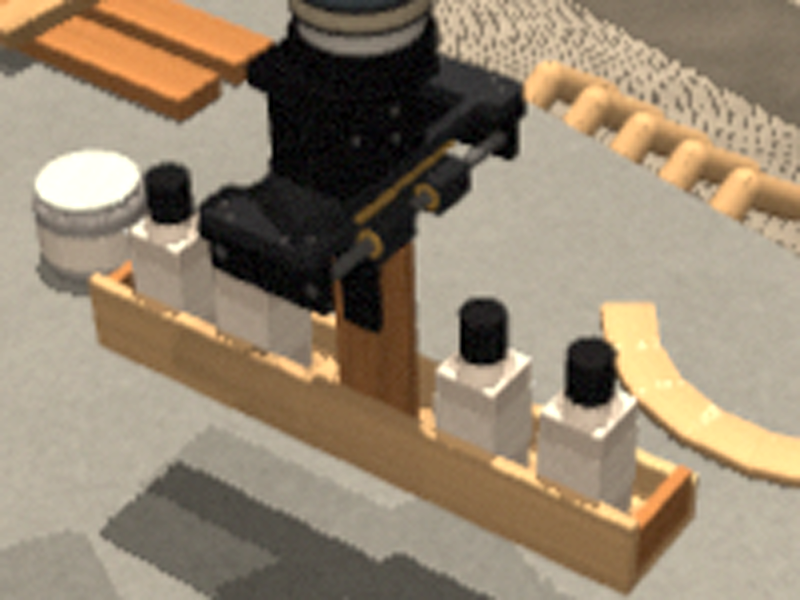

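The caddy is at about 12 cm. Its rim corners, at (92,280) and (635,530), are within about 1.5 px of the level prediction, and all four bottles stand.

```bash
python3 -c "
from rig import bot
print(bot.hand_in())"
```

```text
the job is handed in; nothing more can be done
None
```

I stood the tipped bottle upright in the lane, then lifted the caddy about 12 cm by its grip board and handed the job in at about 13 s with it level and all four bottles upright; the hand-in returned no verdict.

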